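# Set and lock the swivel stand, then lay the heel bone on it

## Task

Turn the wooden swivel stand (its upright peg is there to be pushed) until the V notch in its rim faces the steel wedge bar, then slide the bar under its bridge fully home into the notch so that the stand is locked. Then lay the heel bone, the right way up, in the middle of the stand's round top, lying along the dark line with its thick end towards the bar. Leave everything else on the counter where it is.

Things in the scene. Friction and masses are not known exactly. Their poses are not given: they have to be found in the camera images.
- board: fixed pale wooden board, 12 mm thick, x -85 to 175, y -85 to 85 mm. Origin on the counter (z 0) on the stand's swivel axis; x points from that axis along the guide to the wedge bar, z up. Guide: two cheeks from x 95 to 145 mm, 35 mm apart, joined by a bridge over x 100 to 140 mm, underside 37, top 47 mm above the counter
- turntable (a joint): turning angle of the stand, a sixteen-sided beech disc 160 mm across (rim 14 to 36 mm above the counter) with a round top 112 mm across; counter-clockwise from above is positive. The notch faces the bar at 0 and at 6.283; it turns either way from -2 to 8.3 rad, stiff (about 2 N at the peg), and stays where it is left
- notch (a point): middle of the mouth of the V notch in the stand's rim (mouth 32 mm wide, tapering inwards at 22.5 degrees a side), 80 mm from the swivel axis, 36 mm above the counter
- mark (a point): fixed point on the board's x axis, 80 mm from the swivel axis, 36 mm above the counter: where the notch mouth is when the notch faces the bar
- stand_top (a point): centre of the stand's flat round top (112 mm across), 44 mm above the counter; its x axis points to the notch, along a dark line inlaid in the top; it turns with the stand
- peg_top (a point): top centre of the stand's upright round wooden peg, 16 mm thick, standing 50 mm out of the rim (36 to 86 mm above the counter), 68 mm from the swivel axis straight across from the notch
- wedge_bar: loose steel bar 120 mm long, 30 wide, 20 high, in the guide on the board (underside 12 mm above the counter). Wedge nose towards the stand (24 mm long, narrowing to 10 mm); upright push tab 34 mm wide, 10 thick, 50 high at the other end. Origin under the middle of its length; x points from the nose (-60 mm) to the tab (+60 mm)
- nose (a point): tip of the wedge bar's nose, 10 mm above its underside. Fully home in the notch it is 54 mm from the swivel axis
- tab (a point): centre line of the outer face of the bar's push tab, 40 mm above the bar's underside (52 mm above the counter); push here towards the stand
- heel_bone: loose cream resin heel bone, 83 mm long, 48 mm high and 42 mm wide at the thick (heel) end, 34 mm wide and about 44 mm high in the middle where it is gripped across its y axis, 140 g. Origin at the underside middle; x points to the thick end, z up
- thick_end (a point): outer end of the heel bone's thick end, 42 mm from its origin, 24 mm above its underside
- vertebra: bystander: cream resin vertebra, 85 mm long, 70 mm wide, 26 mm high, lying flat; origin at its underside
- bulb_holder: bystander: brass bulb holder, 44 mm across, 56 mm high, standing; origin at its underside
- kidney_dish: bystander: white enamel kidney dish about 230 x 120 x 38 mm; origin at its underside
- loose_rib: bystander: curved plastic rib about 150 mm long, 12 mm thick, lying on the counter; origin at counter height
- jar: bystander: lidded glass jar 72 mm across, 100 mm high; origin at its underside
- skull_stand: bystander: beech skull stand on a single post, 100 mm across, 105 mm high; origin at its underside
Mind the look-alikes: they are no part of the job. What is shaped like the heel_bone but orange is not meant. What is shaped like the wedge_bar but green is not meant.

How it is judged:
On the way, in this order (a step that is already met when the one before it is completed fails the run):
1. the stand is turned so that its notch faces the bar: notch mouth within 9 mm of the mark (horizontal distance between notch and mark below 0.009 m), for 0.2 s.
2. the bar is home in the notch: nose within 59 mm of the swivel axis and notch mouth within 6 mm of the mark (x of nose in the frame of board below 0.059 m and horizontal distance between notch and mark below 0.006 m), for 0.2 s.
At the end, for the whole second after the job is handed in: The nose is within 59 mm of the swivel axis, the notch mouth within 6 mm of the mark; the heel bone lies still and upright (tilt under 0.15 rad) on the stand's top, within 20 mm of its centre and 0.3 rad of the dark line, thick end on the bar's side (all of step 2 and horizontal distance between heel_bone and stand_top below 0.02 m and z of heel_bone in the frame of stand_top between -0.004 and 0.005 m and angle between heel_bone's own z axis and vertical below 0.15 rad and angle between the x axis of heel_bone and the x axis of stand_top, either way round below 0.3 rad and x of thick_end in the frame of stand_top above 0.01 m and linear speed of heel_bone below 0.01 m/s); the robot touches nothing.
It fails at once if a bystander (vertebra, bulb holder, kidney dish, rib, jar or skull stand) is moved more than 25 mm (distance of any of vertebra, bulb_holder, kidney_dish, loose_rib, jar, skull_stand from where it was at the start of the episode above 0.025 m).
It also fails if it takes over 66 s, if anything falls off the work surface, if the arm or the gripper's body presses on something with over 40 N, if the wrist force passes 120 N, or if a joint passes its speed limit or range.

## Robot

A 6-joint arm with a two-finger parallel gripper is mounted at the origin on the work surface. World frame = base frame: x ahead of the robot, y to its left, z up, the work surface at z = 0. Lengths are in m, angles in rad, forces in N, time in s.
With the tool pointing down it reaches from about 0.3 to 0.875 m from the base axis. Payload 6.4 kg.
Tool frame: the origin (TCP) lies at the very end of the fingers, on their centre line; the grasp point (between the pads) lies 19 mm behind it; z points along the fingers, y is the line along which they close (so a half turn about z gives the same grasp; the last joint's range is limited). The gripper opens to 88 mm and grips with 3 to 60 N. Pads are 18 mm wide; open, the fingers measure 123 mm over their backs; the gripper's body (75 mm by 187 mm) begins 45 mm behind the grasp point.
Start: joints at [0.992, 0.181, 1.607, -0, 1.354, -0.206], TCP at [0.209, 0.536, 0.239] pointing down, gripper open.
Joint ranges: [-2.99, 2.99], [-0.89, 2.07], [0.3, 2.58], [-1.14, 4.28], [0, 2.63], [-3.12, 3.12]. Speed limits (rad/s): [2.57, 2.57, 3.01, 3.14, 3.14, 3.14].

## Interface

Orientations are given as a 3x3 rotation matrix whose columns are the frame's x, y, z axes.
In Python, from bench import read_state, camera, sign_off gives the robot as it stands. The module is installed in compiled form; this text tells all that it offers.
- The arm moves only by the tool play_rows, never from a script. Its argument "commands" is a list that holds one entry, the list of rows, each a list of 7 numbers: the shift along the tool's x, y, z as a fraction of full scale, then the turn, a rotation vector about the tool's x, y, z as a fraction of full scale, then the finger opening in mm, from 0 to 88.1. In form: [[[dx, dy, dz, ax, ay, az, fingers], ...]]. A call has exactly 10 rows; each row shifts and turns the commanded pose from where the row before left it, along the tool's axes as they then stand; what a row does not reach is not made up. Full scale, the value 1, is 0.04 m for a shift and 0.15 rad for a turn. A row lasts 1/10 s, in which the tool goes at most 50 mm and 8.59 degrees, less where a joint would pass 70% of its speed; a pose out of reach is approached as far as the arm can. A call with a number of a shift or a turn outside -1 to 1 is refused whole. A call with a gripper value outside its range is refused whole. The fingers move at their own pace and stop on an object; "grip_force" is the grip in N (left out, the last holds). Time passes only in rows, so rows that do not move let the fingers close, or fill a call up. It gives the time, the measured TCP pose, the force, the opening and the grip force at its end, in the units of the state.
- read_state(): the state, without advancing time (a new reading comes with each control period).
- camera(name): name is "side" or "top" or "wrist"; returns a dict with "color" (420x560x3 uint8, red, green, blue), "intrinsics" (3x3 intrinsics, pixels), "D" ([k1, k2, p1, p2, k3] as OpenCV has them; the pictures are not rectified), "origin" and "rotation" of the camera in the world; the wrist camera has in their place "tool_from_camera" (4x4, takes a point from camera to tool coordinates, whose origin is the TCP and whose axes are the flange's). Camera axes: x right, y up, looking along -z (the intrinsics and any distortion apply to the point x, -y, -z); pixel columns grow to the right and rows downward; lengths in m; the calibration is good to about 2 mm. A picture is of the moment at which its call begins: read the wrist's pose just before it. There is no depth.
- sign_off(): hands the job in; it is judged then, once.
The state is a dict: "t": time; "joint_positions": joint angles; "dq": joint speeds; "tau": joint torques, N m; "position": TCP position; "orientation": TCP orientation; "wrist_force": force on the tool from outside, world axes, zero at the start; "wrist_torque": the same for the moment, N m; "finger_gap": finger opening in m; "grasp_force": force on a finger pad.
Only numpy, scipy, OpenCV 4.12 (cv2) and the standard library are available. Lean on these libraries where they do the work, as an engineer would, in place of code of your own. Each camera call takes 0.05 s, during which the arm holds its last target. There are 200 camera calls.

## Working session

There is one attempt and no reset: what is moved stays moved. The work goes in short steps, Python scripts to look and compute and a tool call to move; the robot and the scene stay as the last step left them, time stands still between calls to the robot, and variables do not carry over. Pictures are saved under pics/ and viewed, at most 10 in all, crops included, and the job is handed in when it is done.

Besides the shell and the picture viewer there is one more tool, called after "Call:" as name(argument=value, ...), one argument or row to a line, values as JSON. play_rows: Moves the arm, as the interface text tells. Shift numbers are shares of 0.04 m and turn numbers shares of 0.15 rad, none past 1 either way. Its arguments: {"type":"object","properties":{"commands":{"type":"array"},"grip_force":{"type":"number"}},"required":["commands"]}

```bash
mkdir -p pics
cat > h.py <<'E'
import numpy as np, cv2
from bench import read_state, camera, sign_off
def snap(name,fn=None):
    s=read_state(); c=camera(name)
    if name=="wrist":
        T=np.array(c["tool_from_camera"]);R=np.array(s["orientation"]);p=np.array(s["position"])
        c["rotation"]=R@T[:3,:3];c["origin"]=R@T[:3,3]+p
    if fn: cv2.imwrite("pics/"+fn,c["color"][:,:,::-1])
    return c
def ray(c,uv):
    q=cv2.undistortPoints(np.array(uv,float).reshape(-1,1,2),np.array(c["intrinsics"]),np.array(c["D"])).reshape(-1,2)
    d=np.c_[q[:,0],-q[:,1],-np.ones(len(q))]
    return np.array(c["origin"]),d@np.array(c["rotation"]).T
def plane(c,uv,z):
    o,d=ray(c,uv); return o+d*((z-o[2])/d[:,2])[:,None]
def proj(c,P):
    P=np.atleast_2d(P); q=(P-np.array(c["origin"]))@np.array(c["rotation"])
    return cv2.projectPoints(q*[1,-1,-1],np.zeros(3),np.zeros(3),np.array(c["intrinsics"]),np.array(c["D"]))[0].reshape(-1,2)
E
python3 - <<'E'
from h import *
for n in("top","side"):
    c=snap(n,n+"0.png"); print(n,c["origin"],np.round(c["rotation"],3).tolist(),np.round(c["intrinsics"],1).tolist())
s=read_state();print(s["t"],s["position"],np.round(s["orientation"],3))
E
```

```text
top [ 0.32244062 -0.00395456  1.04938408] [[0.034, 0.974, -0.224], [-0.999, 0.034, -0.006], [0.002, 0.224, 0.975]] [[399.3, 0.0, 277.8], [0.0, 399.3, 206.5], [0.0, 0.0, 1.0]]
side [0.48798324 0.72578263 0.61308819] [[-0.999, 0.029, -0.046], [-0.054, -0.591, 0.805], [-0.004, 0.806, 0.592]] [[399.1, 0.0, 284.7], [0.0, 399.1, 203.6], [0.0, 0.0, 1.0]]
0.1 [0.20913471 0.53511435 0.23792152] [[-0.931  0.364 -0.001]
 [ 0.364  0.931 -0.001]
 [ 0.    -0.002 -1.   ]]
```

View pics/top0.png

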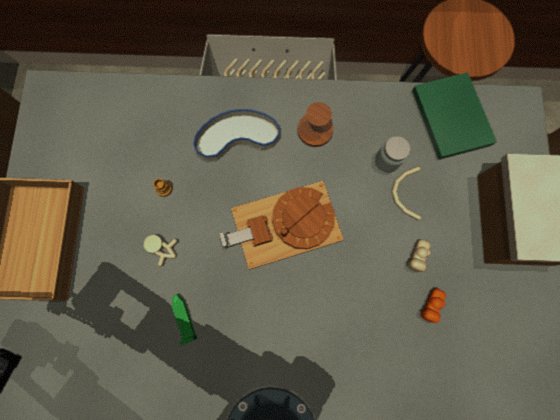

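View pics/side0.png

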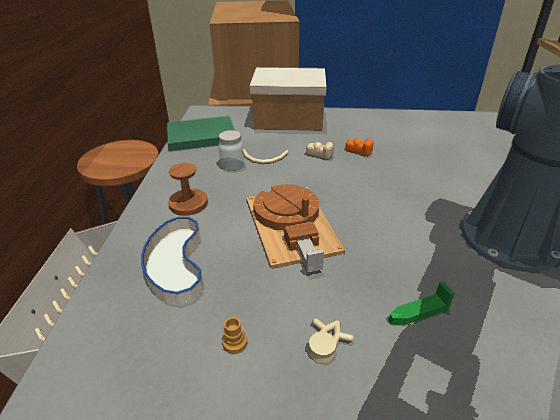

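The top view shows the disc at (303,217), the peg at about (285,233), the bar's tab at about (224,240) and the cream heel bone at (421,255). I'll enlarge the crops for detail.

Run:
```python
from h import *
c=cv2.imread("pics/top0.png"); s=cv2.imread("pics/side0.png")
a=cv2.resize(c[175:275,210:350],None,fx=5,fy=5,interpolation=cv2.INTER_CUBIC)[:, :]
cv2.imwrite("pics/z1.png",a)
b=cv2.resize(c[230:285,395:450],(400,400),interpolation=cv2.INTER_CUBIC)
d=cv2.resize(s[130:170,300:340],(400,400),interpolation=cv2.INTER_CUBIC)
cv2.imwrite("pics/z2.png",np.hstack([b,d]))
```

```text
(no output)
```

View pics/z1.png

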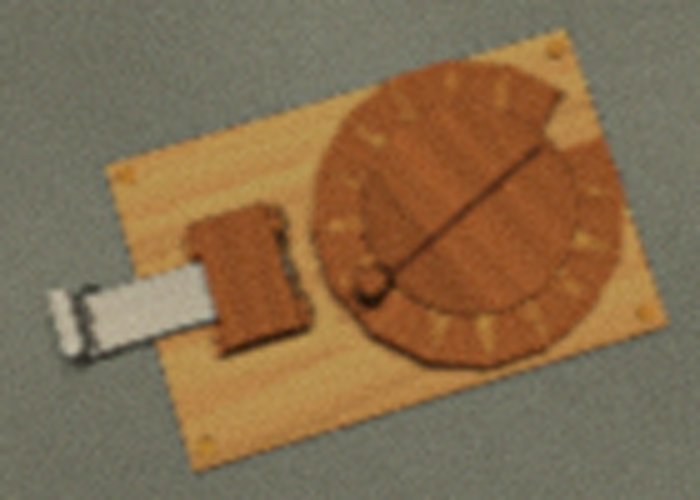

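View pics/z2.png

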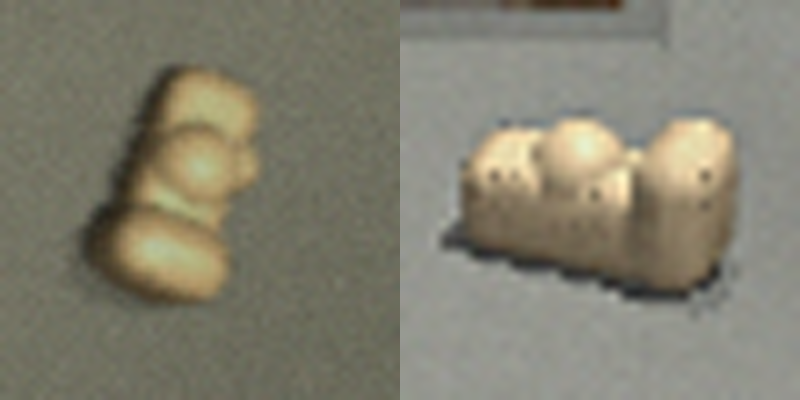

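The enlarged top view shows the notch mouth near crop (583,118) and the peg near (373,278). The bar's tab is at (65,325). The bone stands upright, with its thick end towards the bottom of the picture, at crop (155,255).

```bash
cat > m.py <<'E'
from h import *
c=snap("top")
Z=lambda L:np.array(L)/5+[210-.4,175-.4]
B=plane(c,Z([(108,167),(195,470),(565,30),(665,325)]),.012)[:,:2]
ctr=B.mean(0); x=B[:2].mean(0)-B[2:].mean(0); y=(B[[1,3]]-B[[0,2]]).mean(0)
print("size",np.linalg.norm(x),np.linalg.norm(y))
x/=np.linalg.norm(x); y/=np.linalg.norm(y)
if x[0]*y[1]-x[1]*y[0]<0:y=-y
a=np.arctan2(x[1],x[0]);b=np.arctan2(-y[0],y[1]);a=(a+b)/2;x=np.array([np.cos(a),np.sin(a)]);y=np.array([-x[1],x[0]])
O=ctr-.045*x
print("O",O,"yaw",a,b)
def loc(p):p=np.atleast_2d(p)[:,:2]-O;return np.c_[p@x,p@y]
n=plane(c,Z([(562,95),(605,140)]),.036);n=n.mean(0);l=loc(n)[0];print("notch",l,np.hypot(*l),np.arctan2(l[1],l[0]))
l=loc(plane(c,Z([(373,272)]),.086))[0];print("peg",l,np.hypot(*l),np.arctan2(l[1],l[0]))
l=loc(plane(c,Z([(540,148)]),.044))[0];print("lineend",l,np.arctan2(l[1],l[0]))
print("tab top",loc(plane(c,Z([(50,290),(68,355),(68,287),(85,350)]),.062)))
# bone
im=cv2.cvtColor(c["color"],cv2.COLOR_RGB2HSV);v=c["color"].astype(int)
m=((v[...,0]-v[...,2]>25)&(im[...,2]>95)).astype(np.uint8);m[:, :395]=0;m[:230]=0;m[285:]=0;m[:,450:]=0
P=np.argwhere(m)[:,::-1];w=plane(c,P,.025)[:,:2]
r=cv2.minAreaRect((w*1000).astype(np.float32));print("n",len(P),"rect",r,"pca",np.linalg.svd(w-w.mean(0),full_matrices=False)[2][0],w.mean(0))
print("ends",plane(c,np.array([(155,258),(210,88),(197,160)])/7.27+[395,230],.035))
E
python3 m.py
```

```text
size 0.2564450102840666 0.1675091420810732
O [ 0.52954461 -0.06507987] yaw 1.9023195328459888 1.8997921068035915
notch [-0.0729603  -0.03017977] 0.07895583042041594 -2.749377732539529
peg [0.06004255 0.02378692] 0.06458270089304857 0.3771983974903876
lineend [-0.04469487 -0.01966308] -2.7271357049140224
tab top [[ 0.21549742 -0.01849514]
 [ 0.21548427  0.01559445]
 [ 0.20649867 -0.01732904]
 [ 0.20676124  0.01565807]]
n 439 rect ((443.75531005859375, -371.0460205078125), (40.790504455566406, 81.67449951171875), 69.77312469482422) pca [-0.94866335  0.31628761] [ 0.44242188 -0.36924127]
ends [[ 0.41470745 -0.35261729  0.035     ]
 [ 0.47480428 -0.37451001  0.035     ]
 [ 0.44928414 -0.36876534  0.035     ]]
```

Call:
play_rows(
  commands=[
    [[0,0,0,0,0,0.78,88],[0,0,0,0,0,0.78,88],[0,0,0,0,0,0.78,88],[0,0,0,0,0,0.78,88],[-0.92,-0.25,0,0,0,0,88],[-0.92,-0.25,0,0,0,0,88],[-0.92,-0.25,0,0,0,0,88],[-0.92,-0.25,0,0,0,0,88],[-0.92,-0.25,0,0,0,0,88],[-0.92,-0.25,0,0,0,0,88]],
  ],
  grip_force=20,
)

```text
t: 1.15
position: [0.3122, 0.3295, 0.2385]
orientation: [[-0.667, 0.745, -0.0], [0.745, 0.667, -0.0], [-0.0, -0.0, -1.0]]
wrist_force: [0.6, -0.1, -0.4]
finger_gap: 0.0879
grasp_force: 0.0
```

Call:
play_rows(
  commands=[
    [[-0.92,-0.25,0,0,0,0,88],[-0.92,-0.25,0,0,0,0,88],[-0.92,-0.25,0,0,0,0,88],[-0.92,-0.25,0,0,0,0,88],[-0.92,-0.25,0,0,0,0,88],[-0.92,-0.25,0,0,0,0,88],[-0.92,-0.25,0,0,0,0,88],[-0.92,-0.25,0,0,0,0,88],[0,0,0,0,0,0,88],[0,0,0,0,0,0,88]],
  ],
)

```text
t: 2.15
position: [0.4485, 0.0578, 0.2383]
orientation: [[-0.665, 0.747, -0.001], [0.747, 0.665, 0.0], [0.001, -0.001, -1.0]]
wrist_force: [-0.2, -0.7, 0.5]
finger_gap: 0.0879
grasp_force: 0.0
```

Run:
```python
from h import *
c=snap("wrist","w1.png");s=read_state();print(s["position"],np.round(s["orientation"],3).tolist(),s["joint_positions"],c["origin"],s["t"])
```

```text
[0.44819877 0.05851948 0.2383637 ] [[-0.666, 0.746, -0.001], [0.746, 0.666, 0.001], [0.001, -0.0, -1.0]] [-1.34118919e-01 -1.03424096e-01  1.90189129e+00  4.14564489e-04
  1.34420649e+00 -8.63503057e-01] [0.39669715 0.11459275 0.38389949] 2.2
```

View pics/w1.png

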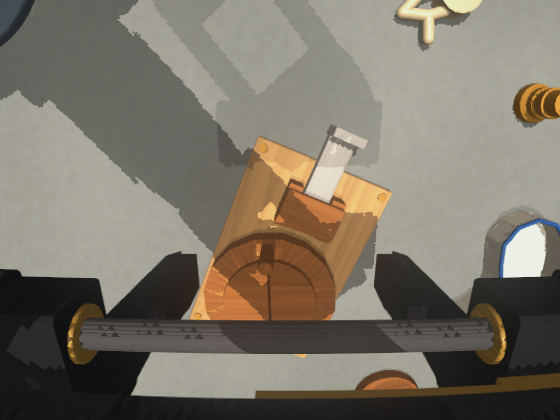

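The wrist view shows the bar at (335,165), the guide, and the peg spanning about (267,237)–(268,275). I'll cross-check by projecting the predicted points.

Run:
```python
from h import *
c=snap("wrist");O=np.array([.5295,-.0651]);a=1.901
W=lambda x,y,z:np.r_[O+[x*np.cos(a)-y*np.sin(a),x*np.sin(a)+y*np.cos(a)],z]
for th in(.3,.38,.4,.45): print(th,proj(c,[W(.068*np.cos(th),.068*np.sin(th),z) for z in(.086,.036)]).round(1).tolist())
print(proj(c,[W(.175,.085,.012),W(.175,-.085,.012)]).round(1).tolist())
i=c["color"][215:295,225:305,::-1];i2=c["color"][125:205,310:405,::-1]
cv2.imwrite("pics/w2.png",np.hstack([cv2.resize(i,(400,400),interpolation=2),cv2.resize(i2,(400,400),interpolation=2)]))
```

```text
0.3 [[271.9, 269.8], [273.7, 249.4]]
0.38 [[266.5, 269.5], [269.0, 249.2]]
0.4 [[265.2, 269.5], [267.8, 249.1]]
0.45 [[261.8, 269.5], [264.8, 249.2]]
[[258.0, 135.5], [392.9, 193.5]]
```

View pics/w2.png

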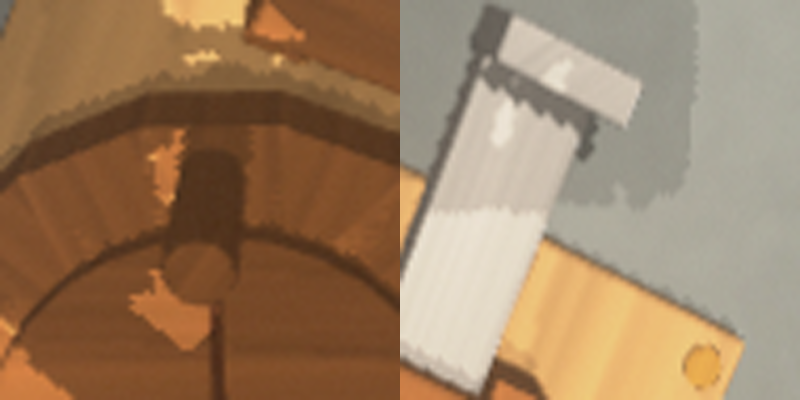

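The peg matches the prediction at an angle of 0.40 rad to within 1 px, and the board corners match too. Next I move over the peg, descend and grip it.

Call:
play_rows(
  commands=[
    [[-0.65,-0.18,0,0,0,0,60],[-0.65,-0.18,0,0,0,0,60],[-0.65,-0.18,0,0,0,0,60],[0,0,0.9,0,0,0,60],[0,0,0.9,0,0,0,60],[0,0,0.9,0,0,0,60],[0,0,0.9,0,0,0,60],[0,0,0.9,0,0,0,60],[0,0,0,0,0,0,40],[0,0,0,0,0,0,12]],
  ],
  grip_force=15,
)

```text
t: 3.25
position: [0.4842, -0.0132, 0.059]
orientation: [[-0.668, 0.744, -0.001], [0.744, 0.668, 0.0], [0.001, -0.001, -1.0]]
wrist_force: [0.6, -0.0, 0.4]
finger_gap: 0.0461
grasp_force: 0.0
```

Call:
play_rows(
  commands=[
    [[0,0,0,0,0,0,10],[0,0,0,0,0,0,10],[0,0,0,0,0,0,10],[0,0,0,0,0,0,10],[0,0,0,0,0,0,10],[0,0,0,0,0,0,10],[0,0,0,0,0,0,10],[0,0,0,0,0,0,10],[0,0,0,0,0,0,10],[0,0,0,0,0,0,10]],
  ],
)

```text
t: 4.25
position: [0.4853, -0.0146, 0.0598]
orientation: [[-0.667, 0.745, 0.001], [0.745, 0.667, -0.0], [-0.001, 0.001, -1.0]]
wrist_force: [-1.6, 0.7, 6.6]
finger_gap: 0.0158
grasp_force: 15.0
```

Call:
play_rows(
  commands=[
    [[-0.012,0.2,0,0,0,0.787,10],[-0.012,0.2,0,0,0,0.787,10],[-0.012,0.2,0,0,0,0.787,10],[-0.012,0.2,0,0,0,0.787,10],[-0.012,0.2,0,0,0,0.787,10],[-0.012,0.2,0,0,0,0.787,10],[-0.012,0.2,0,0,0,0.787,10],[-0.012,0.2,0,0,0,0.787,10],[-0.012,0.2,0,0,0,0.787,10],[-0.012,0.2,0,0,0,0.787,10]],
  ],
)

```text
t: 5.25
position: [0.5604, -0.004, 0.0598]
orientation: [[0.44, 0.898, 0.001], [0.898, -0.44, -0.0], [0.0, 0.001, -1.0]]
wrist_force: [-3.2, -0.2, 5.9]
finger_gap: 0.0155
grasp_force: 15.0
```

```bash
cat > f.py <<'E'
from h import *
O=np.array([.5295,-.0651]);a=1.901;x=np.array([np.cos(a),np.sin(a)]);y=np.array([-x[1],x[0]])
s=read_state();p=np.array(s["position"]);d=p[:2]-O;R=np.array(s["orientation"])
print("t",s["t"],"board",d@x,d@y,"r",np.hypot(*d),"ang",np.arctan2(d@y,d@x),"yang",np.arctan2(R[1,1],R[0,1]),"z",p[2],"q",np.round(s["joint_positions"],2),"F",np.round(s["wrist_force"],1),s["finger_gap"])
E
python3 f.py
```

```text
t 5.25 board 0.04777443390267904 -0.04899312933096181 r 0.06843042639324848 ang -0.7979915465646591 yang -0.45519050138730693 z 0.05981990508432153 q [-0.22  0.38  1.77 -0.    1.    0.24] F [-3.2 -0.2  5.9] 0.015491234707516191
```

Call:
play_rows(
  commands=[
    [[-0.012,0.2,0,0,0,0.787,10],[-0.012,0.2,0,0,0,0.787,10],[-0.012,0.2,0,0,0,0.787,10],[-0.012,0.2,0,0,0,0.787,10],[-0.012,0.2,0,0,0,0.787,10],[-0.012,0.2,0,0,0,0.787,10],[-0.012,0.2,0,0,0,0.787,10],[-0.012,0.2,0,0,0,0.787,10],[-0.012,0.2,0,0,0,0.787,10],[-0.012,0.2,0,0,0,0.787,10]],
  ],
)

```text
t: 6.25
position: [0.5987, -0.0694, 0.0599]
orientation: [[0.998, -0.065, 0.002], [-0.065, -0.998, -0.0], [0.002, -0.0, -1.0]]
wrist_force: [-0.5, 0.7, 5.4]
finger_gap: 0.0153
grasp_force: 15.0
```

Call:
play_rows(
  commands=[
    [[-0.012,0.2,0,0,0,0.787,10],[-0.012,0.2,0,0,0,0.787,10],[-0.012,0.2,0,0,0,0.787,10],[-0.012,0.2,0,0,0,0.787,10],[-0.012,0.2,0,0,0,0.787,10],[-0.012,0.2,0,0,0,0.787,10],[-0.012,0.2,0,0,0,0.787,10],[-0.012,0.2,0,0,0,0.787,10],[0,0,0,0,0,0,10],[0,0,0,0,0,0,10]],
  ],
)

```text
t: 7.25
position: [0.5669, -0.1231, 0.0598]
orientation: [[0.536, -0.844, 0.002], [-0.844, -0.536, -0.001], [0.002, -0.001, -1.0]]
wrist_force: [-1.2, -1.2, 5.6]
finger_gap: 0.0153
grasp_force: 15.0
```

```bash
python3 f.py
```

```text
t 7.25 board -0.06694752907537377 -0.01653722180815924 r 0.06895978070172694 ang -2.8994228647262252 yang -2.5754438510629396 z 0.059840766947597365 q [-0.42  0.41  1.71 -0.    1.01  2.16] F [-1.2 -1.2  5.6] 0.015331055795664733
```

Call:
play_rows(
  commands=[
    [[-0.012,0.2,0,0,0,0.8,10],[-0.012,0.2,0,0,0,0.8,10],[0,0,0,0,0,0,10],[0,0,0,0,0,0,10],[0,0,0,0,0,0,30],[0,0,0,0,0,0,40],[0,0,0,0,0,0,40],[0,0,-1,0,0,0,40],[0,0,-1,0,0,0,40],[0,0,-1,0,0,0,40]],
  ],
)

```text
t: 8.25
position: [0.5513, -0.1289, 0.1794]
orientation: [[0.321, -0.947, -0.001], [-0.947, -0.321, 0.001], [-0.001, 0.001, -1.0]]
wrist_force: [0.9, -0.2, 0.2]
finger_gap: 0.0402
grasp_force: 0.0
```

```bash
python3 f.py
python3 - <<'E'
from h import *
c=snap("wrist");t=snap("top")
O=np.array([.5295,-.0651]);a=1.901
W=lambda x,y,z:np.r_[O+[x*np.cos(a)-y*np.sin(a),x*np.sin(a)+y*np.cos(a)],z]
i=c["color"][:,:,::-1].copy();j=cv2.resize(t["color"][175:275,210:350,::-1],(392,280),interpolation=2)
cv2.imwrite("pics/a1.png",np.vstack([cv2.resize(i,(448,336)),cv2.copyMakeBorder(j[:260],0,0,0,56,0)]))
print(proj(c,[W(.08,0,.036),W(.0554,0,.044),W(-.068,0,.086)]).round(1).tolist(),((proj(t,[W(.08,0,.036),W(.054,0,.044),W(-.068,0,.086)])-[210,175])*2.8).round(1).tolist())
E
```

```text
t 8.25 board -0.06737216692859734 8.705384486738452e-05 r 0.06737222317117561 ang 3.1403005206454715 yang -2.8151104775547675 z 0.17940758982014834 q [-0.44  0.22  1.68  0.    1.24  2.38] F [ 0.9 -0.2  0.2] 0.040246755845062904
[[285.4, 331.4], [285.3, 316.3], [284.7, 212.1]] [[178.4, 142.2], [205.5, 132.5], [338.0, 84.2]]
```

View pics/a1.png

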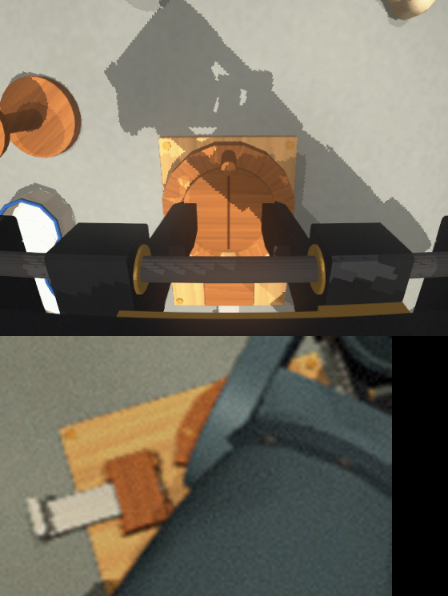

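The stand is aligned: the dark line is vertical at column 286, and the peg is at (286,197). Next I push the bar home with closed fingers.

Call:
play_rows(
  commands=[
    [[-1,0,0,0,0,0,0],[-1,0,0,0,0,0,0],[-1,0,0,0,0,0,0],[-1,0,0,0,0,0,0],[-1,0,0,0,0,0,0],[-1,0,0,0,0,0,0],[-1,0,0,0,0,0,0],[-1,0,0,0,0,0,0],[0,0,0,0,0,0,0],[0,0,0,0,0,0,0]],
  ],
)

```text
t: 9.35
position: [0.4485, 0.1745, 0.178]
orientation: [[0.323, -0.946, -0.001], [-0.946, -0.323, -0.0], [0.0, 0.001, -1.0]]
wrist_force: [-0.1, -0.6, -0.4]
finger_gap: 0.0008
grasp_force: 0.0
```

```bash
python3 f.py
```

```text
t 9.35 board 0.2529001852287113 -0.0010820564459188414 r 0.2529025000565804 ang -0.004278564850324366 yang -2.812678921156628 z 0.17795881813243866 q [ 0.12  0.04  1.9  -0.    1.21  2.94] F [-0.1 -0.6 -0.4] 0.0008035159246019329
```

Call:
play_rows(
  commands=[
    [[0,0.03,0.85,0,0,0,0],[0,0,0.85,0,0,0,0],[0,0,0.85,0,0,0,0],[0,0,0.85,0,0,0,0],[0.2,0,0,0,0,0,0],[0.2,0,0,0,0,0,0],[0.2,0,0,0,0,0,0],[0.2,0,0,0,0,0,0],[0.2,0,0,0,0,0,0],[0.2,0,0,0,0,0,0]],
  ],
)

```text
t: 10.35
position: [0.4645, 0.1275, 0.0438]
orientation: [[0.32, -0.947, 0.002], [-0.947, -0.32, 0.0], [0.0, -0.002, -1.0]]
wrist_force: [-0.8, 1.4, 1.2]
finger_gap: 0.0001
grasp_force: 1.0
```

```bash
python3 f.py
```

```text
t 10.35 board 0.20325283458231283 -0.0009680874503628922 r 0.2032551400556861 ang -0.004762935443472895 yang -2.8155876447066697 z 0.04382060315125749 q [0.02 0.26 1.97 0.   0.91 2.84] F [-0.8  1.4  1.2] 5.5671684066762683e-05
```

Call:
play_rows(
  commands=[
    [[0.1,0,0,0,0,0,0],[0.1,0,0,0,0,0,0],[0.1,0,0,0,0,0,0],[0.05,0,0,0,0,0,0],[0.05,0,0,0,0,0,0],[0.05,0,0,0,0,0,0],[0,0,0,0,0,0,0],[0,0,0,0,0,0,0],[0,0,0,0,0,0,0],[0,0,0,0,0,0,0]],
  ],
)

```text
t: 11.35
position: [0.4692, 0.1109, 0.0427]
orientation: [[0.321, -0.947, -0.0], [-0.947, -0.321, -0.0], [0.0, 0.0, -1.0]]
wrist_force: [0.9, 0.1, 1.1]
finger_gap: 0.0006
grasp_force: 0.0
```

```bash
python3 f.py
```

```text
t 11.35 board 0.1860596639376517 -2.7801524621708096e-05 r 0.18605966601474014 ang -0.0001494226304961778 yang -2.8152264060979704 z 0.042652436769698654 q [-0.01  0.26  1.97 -0.    0.91  2.8 ] F [0.9 0.1 1.1] 0.0006207020511054801
```

Call:
play_rows(
  commands=[
    [[0.03,0,0,0,0,0,0],[0.03,0,0,0,0,0,0],[0.03,0,0,0,0,0,0],[0.03,0,0,0,0,0,0],[0,0,0,0,0,0,0],[0,0,0,0,0,0,0],[0,0,0,0,0,0,0],[0,0,0,0,0,0,0],[0,0,0,0,0,0,0],[0,0,0,0,0,0,0]],
  ],
)

```text
t: 12.35
position: [0.4702, 0.1085, 0.0427]
orientation: [[0.32, -0.947, -0.001], [-0.947, -0.32, 0.003], [-0.003, -0.0, -1.0]]
wrist_force: [-1.6, 12.5, 1.4]
finger_gap: 0.0003
grasp_force: 6.3
```

```bash
python3 f.py
```

```text
t 12.35 board 0.18346736911958375 -0.00015070580582438042 r 0.18346743101679247 ang -0.0008214309315677991 yang -2.8155170200545427 z 0.04274035016608753 q [-0.02  0.26  1.97  0.    0.91  2.79] F [-1.6 12.5  1.4] 0.00027456462979959847
```

Call:
play_rows(
  commands=[
    [[0.03,0,0,0,0,0,0],[0.03,0,0,0,0,0,0],[0,0,0,0,0,0,0],[0,0,0,0,0,0,0],[-0.25,0,0,0,0,0,0],[-0.5,0,0,0,0,0,0],[0,0,-1,0,0,0,0],[0,0,-1,0,0,-0.9,80],[0,0,-1,0,0,-0.9,80],[0,0,-1,0,0,-0.9,80]],
  ],
)

```text
t: 13.35
position: [0.4617, 0.1323, 0.2043]
orientation: [[0.672, -0.741, 0.0], [-0.741, -0.672, -0.001], [0.001, 0.0, -1.0]]
wrist_force: [0.5, 0.5, -0.6]
finger_gap: 0.0223
grasp_force: 0.0
```

Call:
play_rows(
  commands=[
    [[0,0,0,0,0,-0.9,80],[0,0,0,0,0,-0.9,80],[0,0,0,0,0,-0.9,80],[0,0,0,0,0,-0.75,80],[0,0,0,0,0,0,80],[0,0,0,0,0,0,80],[0,0,0,0,0,0,80],[0,0,0,0,0,0,80],[0,0,0,0,0,0,80],[0,0,0,0,0,0,80]],
  ],
)

```text
t: 14.35
position: [0.462, 0.1326, 0.2027]
orientation: [[0.948, -0.317, -0.0], [-0.317, -0.948, -0.0], [-0.0, 0.0, -1.0]]
wrist_force: [0.7, 0.5, -0.2]
finger_gap: 0.0799
grasp_force: 0.0
```

```bash
python3 f.py;python3 - <<'E'
from h import *
s=read_state();R=np.array(s["orientation"]);p=np.array(s["position"]);print(p,R.T@(np.array([.444,-.27,.22])-p)/.04)
t=snap("top")
O=np.array([.5295,-.0651]);a=1.901
W=lambda x,y,z:np.r_[O+[x*np.cos(a)-y*np.sin(a),x*np.sin(a)+y*np.cos(a)],z]
i=cv2.resize(t["color"][175:275,210:350,::-1],(700,500),interpolation=2)
for q in (proj(t,[W(.08,0,.036),W(.174,0,.062)])-[210,175])*5: cv2.circle(i,tuple(int(v) for v in q),3,(255,0,0),-1)
cv2.imwrite("pics/b1.png",i)
E
```

```text
t 14.35 board 0.2089247867143512 -0.00020533679916109882 r 0.20892488761954192 ang -0.000982826098690752 yang -1.8933173834304446 z 0.2026844015095349 q [ 0.03  0.    1.88 -0.    1.26  1.93] F [ 0.7  0.5 -0.2] 0.07994678655800971
[0.46195337 0.13260448 0.2026844 ] [ 2.76451703  9.68842931 -0.43256008]
```

View pics/b1.png

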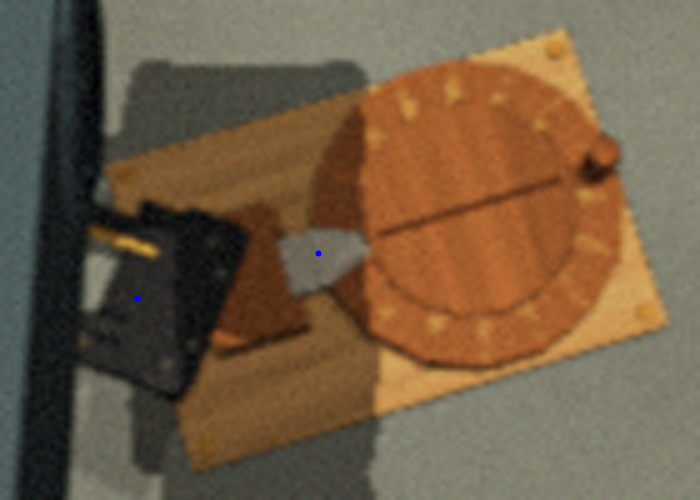

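The bar's nose sits fully in the notch, and the tip is at crop (368,247). Next is the bone.

Call:
play_rows(
  commands=[
    [[0.08,0.93,0,0,0,0,80],[0.08,0.93,0,0,0,0,80],[0.08,0.93,0,0,0,0,80],[0.08,0.93,0,0,0,0,80],[0.08,0.93,0,0,0,0,80],[0.08,0.93,0,0,0,0,80],[0.08,0.93,0,0,0,0,80],[0.08,0.93,0,0,0,0,80],[0.08,0.93,0,0,0,0,80],[0.08,0.93,0,0,0,0,80]],
  ],
)

```text
t: 15.4
position: [0.374, -0.2319, 0.2029]
orientation: [[0.948, -0.317, 0.0], [-0.317, -0.948, -0.0], [0.001, 0.0, -1.0]]
wrist_force: [0.3, -0.1, 0.9]
finger_gap: 0.0804
grasp_force: 0.0
```

Call:
play_rows(
  commands=[
    [[0.08,0.93,0,0,0,0,80],[0.08,0.93,0,0,0,0,80],[0.08,0.93,0,0,0,0,80],[0,0,0,0,0,0,80],[0,0,0,0,0,0,80],[0,0,0,0,0,0,80],[0,0,0,0,0,0,80],[0,0,0,0,0,0,80],[0,0,0,0,0,0,80],[0,0,0,0,0,0,80]],
  ],
)

```text
t: 16.4
position: [0.3486, -0.3389, 0.2028]
orientation: [[0.949, -0.316, 0.0], [-0.316, -0.949, -0.0], [0.0, 0.0, -1.0]]
wrist_force: [-0.1, 0.2, 0.4]
finger_gap: 0.0803
grasp_force: 0.0
```

```bash
python3 f.py;cat > bone.py <<'E'
from h import *
s=read_state();c=snap("wrist","c1.png");v=c["color"].astype(int)
h=cv2.cvtColor(c["color"],cv2.COLOR_RGB2HSV)
m=((v[...,0]-v[...,2]>30)&(h[...,2]>90)&(h[...,1]<150)).astype(np.uint8)
n,l,st,ce=cv2.connectedComponentsWithStats(m)
for k in range(1,n):
    if st[k,4]>300: print(st[k],plane(c,[ce[k]],.02)[0].round(4))
print("proj",proj(c,[[.444,-.371,.02]]))
E
python3 bone.py
```

```text
t 16.4 board -0.20038722007325233 0.2599586707501425 r 0.3282278910556918 ang 2.2275038075229716 yang -1.892217323106799 z 0.20283998374782353 q [-1.02  0.02  1.86  0.    1.26  0.88] F [-0.1  0.2  0.4] 0.08028375036104086
[   0    5   97  207 4011] [ 0.4967 -0.135   0.02  ]
[ 258   35   49   95 3490] [ 0.4429 -0.3674  0.02  ]
[236 389 154   9 915] [ 0.077  -0.2785  0.02  ]
proj [[285.96492727  81.29718686]]
```

View pics/c1.png

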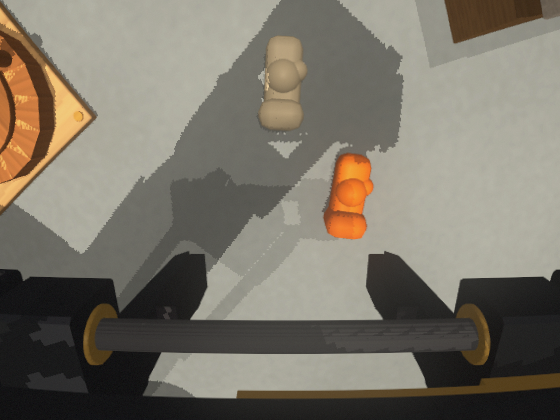

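The bone is upright and nearly vertical in the picture, with its thick end at (281,120) and thin end at (285,45). The orange look-alike is at (349,195).

Run:
```python
from h import *
s=read_state();c=snap("wrist");R=np.array(s["orientation"]);p=np.array(s["position"])
o=c["origin"];print("cam",o,"nadir px",proj(c,[[o[0],o[1],0]]))
e=[plane(c,[q],z)[0] for q,z in (((281.5,131),.02),((285,36),.03),((281,115),.03),((285,50),.03))]
for w in e: print(w.round(4))
for i,j in((0,1),(2,3)):
    d=e[i]-e[j];ang=np.arctan2(d[1],d[0]);print("ang",ang,"len",np.linalg.norm(d[:2]))
d=d/np.linalg.norm(d);C=e[0]-.0415*d;C2=e[1]+.0415*d;print(C,C2)
M=(C+C2)/2;M[2]=.2; print("tool units",R.T@(M-p)/.04)
```

```text
cam [ 0.42081177 -0.36397559  0.34830776] nadir px [[286.47268148 107.78187176]]
[ 0.4015 -0.3525  0.02  ]
[ 0.48   -0.3822  0.03  ]
[ 0.4162 -0.3571  0.03  ]
[ 0.4689 -0.3785  0.03  ]
ang 2.7793781844590355 len 0.08392034338944478
ang 2.7548419738649934 len 0.056888497875150615
[ 0.43997691 -0.36813261  0.02      ] [ 0.44158245 -0.3665634   0.03      ]
tool units [ 2.41240485 -0.05839227  0.07068722]
```

Call:
play_rows(
  commands=[
    [[0.8,-0.02,0,0,0,0,70],[0.8,-0.02,0,0,0,0,70],[0.8,-0.02,0,0,0,0,70],[0,0,0,0,0,0.3,70],[0,0,0.9,0,0,0,70],[0,0,0.9,0,0,0,70],[0,0,0.9,0,0,0,70],[0,0,0.8,0,0,0,70],[0,0,0.8,0,0,0,70],[0,0,0.5,0,0,0,70]],
  ],
)

```text
t: 17.5
position: [0.4391, -0.3662, 0.008]
orientation: [[0.933, -0.359, -0.002], [-0.359, -0.933, 0.003], [-0.003, -0.002, -1.0]]
wrist_force: [-0.6, -0.2, 0.2]
finger_gap: 0.0701
grasp_force: 0.0
```

Call:
play_rows(
  commands=[
    [[0,0,0,0,0,0,20],[0,0,0,0,0,0,20],[0,0,0,0,0,0,20],[0,0,0,0,0,0,20],[0,0,0,0,0,0,20],[0,0,0,0,0,0,20],[0,0,0,0,0,0,20],[0,0,0,0,0,0,20],[0,0,0,0,0,0,20],[0,0,0,0,0,0,20]],
  ],
  grip_force=15,
)

```text
t: 18.5
position: [0.4408, -0.3681, 0.0121]
orientation: [[0.933, -0.359, 0.001], [-0.359, -0.933, -0.002], [0.002, 0.001, -1.0]]
wrist_force: [-1.7, 1.4, 6.8]
finger_gap: 0.034
grasp_force: 15.0
```

```bash
python3 f.py
```

```text
t 18.5 board -0.2578958890856582 0.18210720591529866 r 0.3157108234659672 ang 2.526766549400832 yang -1.937787000023327 z 0.012121565564754168 q [-0.9   0.48  1.74  0.    0.92  1.04] F [-1.7  1.4  6.8] 0.03395005911283138
```

Call:
play_rows(
  commands=[
    [[0,0,-0.5,0,0,0,20],[0,0,-0.9,0,0,0,20],[0,0,-0.9,0,0,0,20],[0,0,-0.9,0,0,0,20],[0,0,-0.9,0,0,0.82,20],[0,0,0,0,0,0.9,20],[0,0,0,0,0,0.9,20],[0,0,0,0,0,0.9,20],[0,0,0,0,0,0.9,20],[0,0,0,0,0,0.9,20]],
  ],
  grip_force=20,
)

```text
t: 19.5
position: [0.44, -0.3672, 0.1747]
orientation: [[0.39, -0.921, -0.0], [-0.921, -0.39, 0.0], [-0.0, 0.0, -1.0]]
wrist_force: [-1.0, -0.2, -0.9]
finger_gap: 0.0339
grasp_force: 20.0
```

Call:
play_rows(
  commands=[
    [[0,0,0,0,0,0.5,20],[-0.8,-0.57,0,0,0,0,20],[-0.8,-0.57,0,0,0,0,20],[-0.8,-0.57,0,0,0,0,20],[-0.8,-0.57,0,0,0,0,20],[-0.8,-0.57,0,0,0,0,20],[-0.8,-0.57,0,0,0,0,20],[-0.8,-0.57,0,0,0,0,20],[0,0,0,0,0,0,20],[0,0,0,0,0,0,20]],
  ],
)

```text
t: 20.5
position: [0.5184, -0.103, 0.1748]
orientation: [[0.327, -0.945, -0.0], [-0.945, -0.327, -0.0], [0.0, 0.0, -1.0]]
wrist_force: [-0.4, -0.7, -0.8]
finger_gap: 0.0338
grasp_force: 20.0
```

```bash
python3 f.py
```

```text
t 20.5 board -0.03227921925976095 0.022845693620997573 r 0.03954584318287083 ang 2.52568268978338 yang -2.808466493234994 z 0.17476450329716856 q [-0.42  0.15  1.78 -0.    1.21  2.39] F [-0.4 -0.7 -0.8] 0.033814029660403054
```

Call:
play_rows(
  commands=[
    [[-0.8,-0.57,0,0,0,0,20],[0,0,0.7,0,0,0,20],[0,0,0.7,0,0,0,20],[0,0,0.6,0,0,0,20],[0,0,0.5,0,0,0,20],[0,0,0.2,0,0,0,20],[0,0,0.1,0,0,0,20],[0,0,0.05,0,0,0,20],[0,0,0,0,0,0,20],[0,0,0,0,0,0,20]],
  ],
)

```text
t: 21.5
position: [0.5302, -0.0664, 0.0617]
orientation: [[0.325, -0.946, 0.002], [-0.946, -0.325, -0.001], [0.001, -0.001, -1.0]]
wrist_force: [0.7, -0.7, -1.5]
finger_gap: 0.034
grasp_force: 20.0
```

```bash
python3 f.py
```

```text
t 21.5 board -0.0014697945910121042 -0.00027194563732541553 r 0.0014947409706797916 ang -2.958638758621408 yang -2.810957881810482 z 0.061665934543883485 q [-0.35  0.32  1.83 -0.    0.98  2.46] F [ 0.7 -0.7 -1.5] 0.033997555374252
```

Height is 61.7 mm and contact is expected at about 56. I'll lower the last few millimetres slowly, then release.

Call:
play_rows(
  commands=[
    [[0,0,0.04,0,0,0,20],[0,0,0.04,0,0,0,20],[0,0,0.03,0,0,0,20],[0,0,0.02,0,0,0,20],[0,0,0,0,0,0,20],[0,0,0,0,0,0,20],[0,0,0,0,0,0,20],[0,0,0,0,0,0,20],[0,0,0,0,0,0,20],[0,0,0,0,0,0,20]],
  ],
)

```text
t: 22.5
position: [0.5296, -0.066, 0.0561]
orientation: [[0.325, -0.946, -0.0], [-0.946, -0.325, -0.0], [0.0, 0.0, -1.0]]
wrist_force: [-2.4, 0.6, 5.4]
finger_gap: 0.0344
grasp_force: 20.0
```

```bash
python3 f.py
```

```text
t 22.5 board -0.0008743332643896351 0.00019422115490645378 r 0.0008956453060399704 ang 2.9230055895680174 yang -2.8106884689009695 z 0.05606100612057594 q [-0.35  0.33  1.84 -0.    0.97  2.46] F [-2.4  0.6  5.4] 0.03438653030381243
```

Call:
play_rows(
  commands=[
    [[0,0,0,0,0,0,50],[0,0,0,0,0,0,70],[0,0,0,0,0,0,70],[0,0,0,0,0,0,70],[0,0,-0.3,0,0,0,70],[0,0,-0.7,0,0,0,70],[0,0,-1,0,0,0,70],[0,0,-1,0,0,0,70],[-1,0,-1,0,0,0,70],[-1,0,0,0,0,0,70]],
  ],
)

```text
t: 23.5
position: [0.5084, 0.0044, 0.2177]
orientation: [[0.322, -0.947, 0.011], [-0.947, -0.322, -0.003], [0.006, -0.01, -1.0]]
wrist_force: [0.8, 0.5, -0.0]
finger_gap: 0.0702
grasp_force: 0.0
```

Call:
play_rows(
  commands=[
    [[-1,0,0,0,0,0,70],[-1,0,0,0,0,0,70],[-1,0,0,0,0,0,70],[-1,0,0,0,0,0,70],[-1,0,0,0,0,0,70],[0,0,0,0,0,0,70],[0,0,0,0,0,0,70],[0,0,0,0,0,0,70],[0,0,0,0,0,0,70],[0,0,0,0,0,0,70]],
  ],
)

```text
t: 24.5
position: [0.4406, 0.1934, 0.2109]
orientation: [[0.323, -0.946, -0.0], [-0.946, -0.323, -0.0], [0.0, 0.0, -1.0]]
wrist_force: [-0.5, 0.3, 0.7]
finger_gap: 0.0699
grasp_force: 0.0
```

```bash
python3 f.py
python3 - <<'E'
from h import *
t=snap("top");s=snap("side")
a=cv2.resize(t["color"][175:275,210:350,::-1],(420,300),interpolation=2);b=cv2.resize(s["color"][150:280,220:380,::-1],(370,300),interpolation=2)
cv2.imwrite("pics/d1.png",np.hstack([a,b]))
E
```

```text
t 24.5 board 0.27332415256302395 0.0003002889706126832 r 0.2733243175199767 ang 0.0010986546449566418 yang -2.8128706443802605 z 0.210911391468258 q [ 0.17 -0.    1.87 -0.    1.28  2.98] F [-0.5  0.3  0.7] 0.0699158266490098
```

View pics/d1.png

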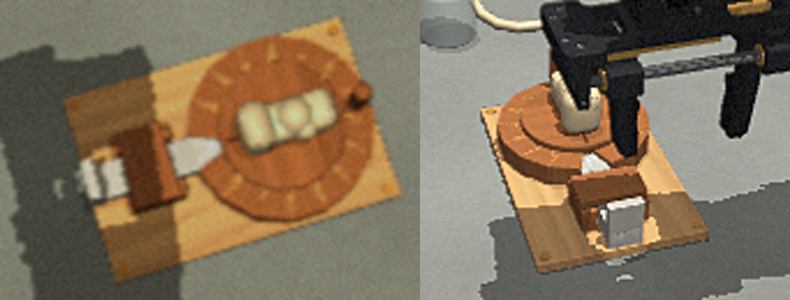

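The picture shows the bone upright along the line, with its thick end at (245,125) towards the bar and the nose in the notch. I'll check the offset and sign off.

Run:
```python
from h import *
c=snap("top");O=np.array([.5295,-.0651]);a=1.901;x=np.array([np.cos(a),np.sin(a)]);y=np.array([-x[1],x[0]])
w=[plane(c,[np.array(q)/3+[210,175]],.07)[0,:2]-O for q in((238,125),(336,114))]
e=[(d@x,d@y) for d in w];m=np.mean(e,0);print(e,m)
if np.hypot(*m)<.014: print(sign_off())
```

```text
[(np.float64(0.03743048359013416), np.float64(-0.004840703763852289)), (np.float64(-0.04374527641183167), np.float64(0.010045643114573703))] [-0.0031574   0.00260247]
the job is handed in; nothing more can be done
None
```

The job is handed in: the notch faces the bar, the bar is home in it, and the heel bone lies upright along the dark line about 4 mm off centre by the last picture, thick end towards the bar; the hand-in returned no verdict.

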